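# Put the reagent bottles back on their shelf in order of height

## Task

Put the four white reagent bottles back on the bottle shelf after the assay: stand one in the middle of each round rubber pad, upright and in order of height, with the tallest at the end of the row nearest the plate reader and the shortest at the far end. Do not tip any bottle over, and leave the sample plate where it lies.

Things in the scene. Friction and masses are not known exactly. Their poses are not given: they have to be found in the camera images.
- bottle_250: The tallest of four white reagent bottles with black ribbed screw caps: 132 mm high. Body 62 mm in diameter up to 93 mm, sloping shoulder, then the cap, 50 mm in diameter, 24 mm high, at the very top; grip from above by cap or body. Stands loose on the bench. Origin: centre of its underside; z up; round, so yaw means nothing. About 230 g, varies with filling.
- bottle_125: The second tallest of four white reagent bottles with black ribbed screw caps: 105 mm high. Body 51 mm in diameter up to 70.5 mm, sloping shoulder, then the cap, 42 mm in diameter, 21 mm high, at the very top; grip from above by cap or body. Stands loose on the bench. Origin: centre of its underside; z up; round, so yaw means nothing. About 120 g, varies with filling.
- bottle_60: The third tallest of four white reagent bottles with black ribbed screw caps: 84 mm high. Body 39 mm in diameter up to 53.5 mm, sloping shoulder, then the cap, 34 mm in diameter, 19 mm high, at the very top; grip from above by cap or body. Stands loose on the bench. Origin: centre of its underside; z up; round, so yaw means nothing. About 70 g, varies with filling.
- bottle_30: The shortest of four white reagent bottles with black ribbed screw caps: 62 mm high. Body 34 mm in diameter up to 33.5 mm, sloping shoulder, then the cap, 29 mm in diameter, 17 mm high, at the very top; grip from above by cap or body. Stands loose on the bench. Origin: centre of its underside; z up; round, so yaw means nothing. About 40 g, varies with filling.
- pad_1: First round pad from the left (+y end): dark rubber, 72 mm in diameter, 4 mm thick, thin grey ring near its edge, fixed on the bottle shelf. Origin: centre of its underside, 30 mm above the bench (a bottle's base on it is at z = 34 mm). x across the shelf, away from the robot; y along the row, to the left. Row straight, pads 90 mm apart, up to 10 deg askew.
- pad_2: Second round pad from the left: dark rubber, 72 mm in diameter, 4 mm thick, thin grey ring near its edge, fixed on the bottle shelf. Origin: centre of its underside, 30 mm above the bench (a bottle's base on it is at z = 34 mm). x across the shelf, away from the robot; y along the row, to the left. The steel shelf (400 x 110 mm) has a thin rear upstand, 52 mm behind the pad centres, 18 mm high.
- pad_3: Third round pad from the left: dark rubber, 72 mm in diameter, 4 mm thick, thin grey ring near its edge, fixed on the bottle shelf. Origin: centre of its underside, 30 mm above the bench (a bottle's base on it is at z = 34 mm). x across the shelf, away from the robot; y along the row, to the left.
- pad_4: Fourth round pad from the left (-y end): dark rubber, 72 mm in diameter, 4 mm thick, thin grey ring near its edge, fixed on the bottle shelf. Origin: centre of its underside, 30 mm above the bench (a bottle's base on it is at z = 34 mm). x across the shelf, away from the robot; y along the row, to the left.
- reader_front (a point): The plate reader: large cream instrument, 400 mm deep (x), 300 mm wide (y), 207 mm high, sloping display and black plate carrier in front (-x), cooling ribs on top; fixed. Stands beyond one end of the row, left (+y) or right (-y); at the other end is the smaller grey plate shaker (120 mm high, square aluminium platform). Point: middle of its front, on the upper front edge of its base.
- sample_plate: The sample plate: a white 96-well microplate, 86 x 128 mm, 14 mm high, lying loose near the left or right end of the work area; a bystander. Origin: centre of its underside, z up. The other loose clutter about the bottles (timer, marker, tube rack, reservoir, pipette) is under 50 mm high; the ware behind the shelf is under 110 mm.

How it is judged:
By the outcome, as a careful person would: the job done as asked, in the order asked, and still so for the second after the job is handed in, with the robot touching nothing.
It also fails if it takes over 99 s, if anything falls off the work surface, if the arm or the gripper's body presses on something with over 40 N, if the wrist force passes 120 N, or if a joint passes its speed limit or range.

## Robot

A 7-joint arm with a two-finger parallel gripper is mounted at the origin on the work surface. World frame = base frame: x ahead of the robot, y to its left, z up, the work surface at z = 0. Lengths are in m, angles in rad, forces in N, time in s.
With the tool pointing down it reaches from about 0.4 to 0.85 m from the base axis. Payload 6.9 kg.
Tool frame: the origin (TCP) lies on the centre line of the jaws, within the pads' length; the fingertips stand 17 mm ahead of it and the grasp point (between the pads) lies 2 mm behind it; z points along the fingers, y is the line along which they close (so a half turn about z gives the same grasp; the last joint's range is limited). The gripper opens to 85 mm and grips with 20 to 120 N. Pads are 22 mm wide; open, the fingers measure 114 mm over their backs; the gripper's body (76 mm by 85 mm) begins 54 mm behind the grasp point. The pads swing forward as they close: fully open they stand 13 mm farther back than shut.
Start: joints at [1.206, 0.507, -0.238, 1.5, 0.126, 1.149, -0.155], TCP at [0.283, -0.557, 0.248] pointing down, gripper open.
Joint ranges: [-3.08, 3.08], [-0.24, 2.05], [-1.43, 1.35], [0, 2.5], [-1.52, 4.66], [0.17, 1.96], [-2.89, 2.89]. Speed limits (rad/s): [2.39, 2.39, 3.14, 3.14, 3.14, 3.14, 3.14].

## Interface

Orientations are given as a rotation vector (axis times angle).
In Python, from workcell import bot gives the robot as it stands.
- The arm moves only by the shell command python3 -m pendant 'ROWS' [FORCE]. ROWS is a JSON object of lists of equal length, an entry for each row: "travel": the shift along the tool's x, y, z in units of 25 mm (1.0 is 25 mm), a list of three; "dr": the turn, a rotation vector about the tool's x, y, z in units of 6 degrees (1.0 is 6 degrees), a list of three; "fingers": the opening, from 0 (shut) to 1 (fully open). In form: {"travel": [[x, y, z], ...], "dr": [[rx, ry, rz], ...], "fingers": [fingers, ...]}. A call has 1 to 5 rows; each row shifts and turns the commanded pose from where the row before left it, along the tool's axes as they then stand; what a row does not reach is not made up. A row lasts 1/12 s, in which the tool goes at most 41.7 mm and 7.16 degrees, less where a joint would pass 70% of its speed; a pose out of reach is approached as far as the arm can. A call is refused whole if a number of a shift passes 1 or a number of a turn 1, either way. A call with a gripper value outside its range is refused whole. The fingers move at their own pace and stop on an object; FORCE is the grip in N (left out, the last holds). Time passes only in rows, so rows that do not move let the fingers close. It gives the time, the measured TCP pose, the force, the opening and the grip force at its end, in the units of the state.
- bot.read_state(): the state, without advancing time (a new reading comes with each control period).
- bot.grab_frame(name): name is "side" or "top"; returns the picture (400x640x3 uint8, red, green, blue); there is no depth.
- bot.camera_model(name): a dict with "K" (3x3 intrinsics, pixels), "R" (3x3) and "t" (3): a world point X has camera coordinates R X + t. Camera axes: x right, y down, z forward; pixel columns grow to the right and rows downward; lengths in m; the calibration is good to about 2 mm. A picture is of the moment at which its call begins. camera_model takes no time and is no camera call.
- bot.sign_off(): hands the job in; it is judged then, once.
Trained networks look in the newest picture that a camera, given by its name, has taken for a name from the list of things; names that differ only in an ending like _2 or _b are one class to them, and where a whole thing is asked for, a point or a joint stands for the part that bears it (a point fixed in the world has none). Each returns a list of dicts, best first, with "score" (0 to 1); they miss things now and then, are a little off and sometimes report something else, mostly with a low value. They report only what shows in the picture. A call takes as long as a camera call.
- bot.boxes_of(camera, thing): "location" ([x, y, z] in m, in the coordinates of the camera as it stood for that picture, good to about 4 mm: the middle of the surface that is visible of it).
- bot.regions_of(camera, thing): "pixels" (400x640 bool, what is visible of it).
- bot.tip_of(camera, thing): "location" ([x, y, z] in m, in the coordinates of the camera as it stood for that picture, good to about 4 mm: a listed point, or the origin of a listed thing).
The state is a dict: "time": time; "joint_positions": joint angles; "joint_velocities": joint speeds; "tau": joint torques, N m; "ee_pos": TCP position; "tool_rot": TCP orientation; "force": force on the tool from outside, world axes, zero at the start; "wrist_torque": the same for the moment, N m; "opening": finger opening in m; "finger_force": force on a finger pad.
Only numpy, scipy, OpenCV 4.12 (cv2) and the standard library are available. Lean on these libraries where they do the work, as an engineer would, in place of code of your own. Each camera call takes 0.05 s, during which the arm holds its last target. There are 200 camera calls.

## Working session

There is one attempt and no reset: what is moved stays moved. The work goes in short steps, Python scripts to look and compute and a shell command to move; the robot and the scene stay as the last step left them, time stands still between calls to the robot, and variables do not carry over. Pictures are saved under pics/ and viewed, at most 14 in all, crops included, and the job is handed in when it is done.

```bash
mkdir -p pics; ls; python3 - <<'E'
from workcell import bot
import cv2,numpy as np
for n in ("top","side"):
    im=bot.grab_frame(n); cv2.imwrite(f"pics/{n}0.png",im[:,:,::-1])
    m=bot.camera_model(n);R=np.array(m["R"]);t=np.array(m["t"]);print(n,(-R.T@t).round(3),R[2].round(2))
    for th in ["bottle_250","bottle_125","bottle_60","bottle_30","pad_1","reader_front","sample_plate"]:
        for f in ("tip_of",):
            r=getattr(bot,f)(n,th)
            print(th,f,[(round(d["score"],2),(R.T@(np.array(d["location"])-t)).round(3).tolist()) for d in r[:5]])
s=bot.read_state();print(s)
E
```

```text
pics
top [0.311 0.003 1.233] [ 0.17  0.   -0.99]
bottle_250 tip_of [(0.6, [0.417, 0.003, -0.0]), (0.58, [0.455, 0.135, -0.002]), (0.52, [0.456, -0.121, 0.001]), (0.5, [0.399, 0.265, -0.003])]
bottle_125 tip_of [(0.6, [0.417, 0.003, -0.0]), (0.58, [0.455, 0.135, -0.002]), (0.52, [0.456, -0.121, 0.001]), (0.5, [0.399, 0.265, -0.003])]
bottle_60 tip_of [(0.6, [0.417, 0.003, -0.0]), (0.58, [0.455, 0.135, -0.002]), (0.52, [0.456, -0.121, 0.001]), (0.5, [0.399, 0.265, -0.003])]
bottle_30 tip_of [(0.6, [0.417, 0.003, -0.0]), (0.58, [0.455, 0.135, -0.002]), (0.52, [0.456, -0.121, 0.001]), (0.5, [0.399, 0.265, -0.003])]
pad_1 tip_of [(0.85, [0.631, -0.182, 0.029]), (0.64, [0.628, 0.002, 0.031]), (0.63, [0.633, -0.09, 0.031]), (0.53, [0.627, 0.088, 0.034])]
reader_front tip_of [(0.61, [0.57, 0.519, 0.08]), (0.23, [0.626, 0.092, 0.035])]
sample_plate tip_of [(0.87, [0.457, 0.392, 0.002]), (0.68, [0.461, -0.121, 0.001])]
side [0.397 1.143 0.833] [ 0.07 -0.83 -0.55]
bottle_250 tip_of [(0.84, [0.397, 0.262, 0.001]), (0.73, [0.454, 0.139, -0.005]), (0.59, [0.418, 0.006, 0.0]), (0.52, [0.457, -0.123
[... 696 characters left out ...]
8, 'joint_positions': array([ 1.20649861,  0.50746931, -0.23759783,  1.50021276,  0.12570925,
        1.14888982, -0.1548152 ]), 'joint_velocities': array([ 0.00127344,  0.00276607, -0.00105814, -0.00290895, -0.00023578,
       -0.0003754 , -0.00132465]), 'tau': array([-2.13397675e-05, -6.20281577e+01, -2.18416996e+00, -2.49941683e+01,
        1.39907392e-02,  2.10606995e-03, -1.01952162e-05]), 'ee_pos': array([ 0.28290936, -0.55728904,  0.24828955]), 'tool_rot': array([ 3.05533052e+00,  7.31134337e-01, -4.10813071e-06]), 'force': array([ 0.54337771,  0.1109763 , -0.69419235]), 'wrist_torque': array([ 0.03310061,  0.02194883, -0.01215237]), 'finger_force': 0.0, 'opening': 0.0853649721139794}
```

View pics/top0.png

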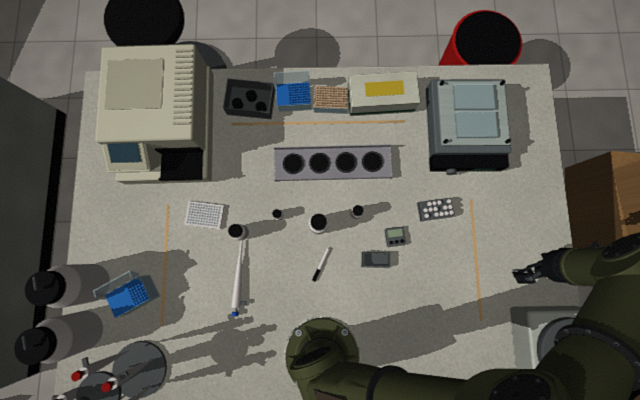

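View pics/side0.png

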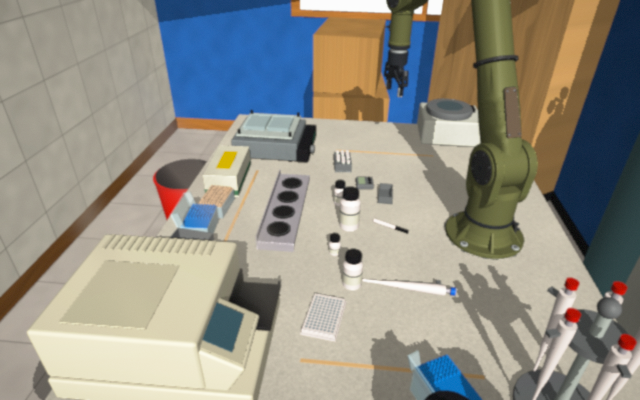

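The top view has the bottle caps at (319,222), (236,231), (357,211) and (277,213), and the pads at (292..372,162). The reader is on the left, at +y, so the tallest bottle goes on pad_1. Next I'll identify and refine the bottles by fitting silhouettes in both views.

```bash
cat > h.py <<'E'
from workcell import bot
import cv2,numpy as np
from scipy.optimize import minimize
S={"250":(.132,.062,.093,.050,.024),"125":(.105,.051,.0705,.042,.021),"60":(.084,.039,.0535,.034,.019),"30":(.062,.034,.0335,.029,.017)}
C={}
for n in ("top","side"):
    m=bot.camera_model(n);C[n]=tuple(np.array(m[k]) for k in "KRt")
A=np.linspace(0,2*np.pi,40)
def proj(n,P):
    K,R,t=C[n];q=(P@R.T+t)@K.T;return q[:,:2]/q[:,2:]
def sil(n,s,x,y,z=0,up=8):
    H,D,hb,d,ch=S[s];m=np.zeros((400*up,640*up),np.uint8)
    rings=[(0,D),(hb,D),(H-ch,d),(H,d)]
    pr=[proj(n,np.c_[x+w/2*np.cos(A),y+w/2*np.sin(A),np.full(40,z+h)]) for h,w in rings]
    for a,b in zip(pr,pr[1:]):
        cv2.fillConvexPoly(m,cv2.convexHull(((np.r_[a,b]+.5)*up-.5).round().astype(np.int32)),1)
    return cv2.resize(m.astype(np.float32),(640,400),interpolation=cv2.INTER_AREA)
def regs(n,th="bottle_250"): return [np.asarray(d["pixels"]) for d in bot.regions_of(n,th)]
def pick(n,rs,x,y,z=.02):
    u=proj(n,np.array([[x,y,z]]))[0]
    return min(rs,key=lambda r:np.hypot(*(np.argwhere(r).mean(0)[::-1]-u)))
def cost(m,r): return np.abs(m-r).sum()/r.sum()
def fit(rs,s,x,y,z=0):
    R={n:pick(n,rs[n],x,y,z+.04) for n in rs}
    f=lambda p:sum(cost(sil(n,s,p[0],p[1],z,4),R[n]) for n in R)
    o=minimize(f,[x,y],method="Nelder-Mead",options=dict(initial_simplex=[[x,y],[x+.006,y],[x,y+.006]],xatol=2e-4,fatol=1e-3,maxfev=60))
    return o.x.round(4),round(o.fun,3)
E
python3 - <<'E'
from h import *
rs={}
for n in C: bot.grab_frame(n); rs[n]=regs(n); print(n,[(int(r.sum()),np.argwhere(r).mean(0).round(1)[::-1].tolist()) for r in rs[n]])
for x,y in [(.417,.004),(.398,.264),(.456,-.122),(.455,.137)]:
    print(x,y,{s:fit(rs,s,x,y) for s in S})
for n in C:
    for r in regs(n,"pad_1"):
        c=np.argwhere(r).mean(0)[::-1]; K,R,t=C[n]; d=R.T@np.linalg.inv(K)@np.r_[c,1]; o=-R.T@t
        print(n,int(r.sum()),(o+d*(.034-o[2])/d[2]).round(4))
E
```

```text
top [(262, [238.4, 231.6]), (331, [318.5, 223.5]), (119, [357.5, 211.5])]
side [(733, [352.5, 269.1]), (856, [349.9, 208.7]), (245, [334.6, 244.0]), (232, [338.5, 191.2])]
0.417 0.004 {'250': (array([0.4173, 0.0046]), np.float64(0.144)), '125': (array([0.4183, 0.0043]), np.float64(0.676)), '60': (array([0.424 , 0.0061]), np.float64(1.202)), '30': (array([0.4157, 0.0149]), np.float64(1.451))}
0.398 0.264 {'250': (array([0.3979, 0.258 ]), np.float64(1.205)), '125': (array([0.3966, 0.2656]), np.float64(0.188)), '60': (array([0.3972, 0.2685]), np.float64(0.699)), '30': (array([0.392, 0.27 ]), np.float64(1.123))}
0.456 -0.122 {'250': (array([ 0.4469, -0.1153]), np.float64(4.278)), '125': (array([ 0.4549, -0.1258]), np.float64(2.14)), '60': (array([ 0.4577, -0.1243]), np.float64(0.58)), '30': (array([ 0.4605, -0.1271]), np.float64(0.484))}
0.455 0.137 {'250': (array([0.4513, 0.1229]), np.float64(5.035)), '125': (array([0.4501, 0.1303]), np.float64(3.32)), '60': (array([0.45  , 0.1371]), np.float64(2.039)), '30': (array([0.4514, 0.139 ]), np.float64(1.4))}
top 291 [ 0.63   -0.1826  0.034 ]
top 339 [ 0.6294 -0.0921  0.034 ]
top 345 [0.6266 0.088  0.034 ]
top 324 [ 0.6291 -0.0024  0.034 ]
side 201 [ 0.6271 -0.179   0.034 ]
side 198 [ 0.6268 -0.0879  0.034 ]
side 247 [6.248e-01 5.000e-04 3.400e-02]
side 298 [0.6251 0.0897 0.034 ]
```

```bash
python3 -m pendant '{"travel":[[0,0,0],[0,0,0],[0,0,0],[0,0,0],[0,0,0]],"dr":[[0,0,-1],[0,0,-1],[0,0,-1],[0,0,-1],[0,0,-1]],"fingers":[1,1,1,1,1]}' && python3 -m pendant '{"travel":[[0,0,0],[0,0,0],[0,0,0],[0,0,0],[0,0,0]],"dr":[[0,0,-1],[0,0,-1],[0,0,-1],[0,0,-1],[0,0,-1]],"fingers":[1,1,1,1,1]}' && python3 -m pendant '{"travel":[[0,0,0],[0,0,0]],"dr":[[0,0,-0.51],[0,0,0]],"fingers":[1,1]}'
```

```text
time: 1.52
ee_pos: [0.2829, -0.5573, 0.2483]
tool_rot: [-2.758, -1.504, 0.0]
force: [0.1, 0.0, 0.3]
opening: 0.0853
finger_force: 0.0
time: 1.93
ee_pos: [0.2828, -0.5574, 0.2483]
tool_rot: [2.275, 2.167, -0.0]
force: [0.4, -0.1, 0.3]
opening: 0.0852
finger_force: 0.0
time: 2.1
ee_pos: [0.2827, -0.5574, 0.2482]
tool_rot: [-2.219, -2.223, -0.0]
force: [0.2, 0.3, -0.5]
opening: 0.0853
finger_force: 0.0
```

```bash
python3 - <<'E'
from h import *
ru=[]
for n in C:
    im=bot.grab_frame(n); rs={n:regs(n)}
    for x,y in [(.456,-.122),(.455,.137)]:
        print(n,x,y,{s:fit(rs,s,x,y) for s in ("60","30")})
    if n=="top":
        a=cv2.resize(im[190:235,255:375],None,fx=6,fy=6,interpolation=cv2.INTER_CUBIC)
    else: b=cv2.resize(im[170:260,310:370],None,fx=3,fy=3,interpolation=cv2.INTER_CUBIC)
o=np.zeros((600,720,3),np.uint8);o[:270]=a;o[280:550,:180]=b;cv2.imwrite("pics/c1.png",o[:,:,::-1])
E
for i in 1; do :; done
python3 -m pendant '{"travel":[[1,0.4,0],[1,0.4,0],[1,0.4,0],[1,0.4,0],[1,0.4,0]],"dr":[[0,0,0],[0,0,0],[0,0,0],[0,0,0],[0,0,0]],"fingers":[1,1,1,1,1]}' | sed -n 1,3p
python3 -m pendant '{"travel":[[1,0.4,0],[1,0.4,0],[1,0.4,0],[1,0.4,0],[1,0.4,0]],"dr":[[0,0,0],[0,0,0],[0,0,0],[0,0,0],[0,0,0]],"fingers":[1,1,1,1,1]}'| sed -n 1,3p
python3 -m pendant '{"travel":[[1,0.4,0],[1,0.4,0],[1,0.4,0],[1,0.4,0],[1,0.4,0]],"dr":[[0,0,0],[0,0,0],[0,0,0],[0,0,0],[0,0,0]],"fingers":[1,1,1,1,1]}'
```

```text
top 0.456 -0.122 {'60': (array([ 0.3032, -0.0306]), np.float64(1.344)), '30': (array([ 0.327 , -0.0052]), np.float64(1.248))}
top 0.455 0.137 {'60': (array([0.4555, 0.1376]), np.float64(0.753)), '30': (array([0.4531, 0.1391]), np.float64(0.23))}
side 0.456 -0.122 {'60': (array([ 0.4566, -0.1293]), np.float64(0.305)), '30': (array([ 0.461 , -0.1599]), np.float64(0.308))}
side 0.455 0.137 {'60': (array([0.4525, 0.143 ]), np.float64(0.474)), '30': (array([0.452 , 0.1392]), np.float64(0.084))}
time: 2.72
ee_pos: [0.3334, -0.4311, 0.2484]
tool_rot: [2.223, 2.219, -0.0]
time: 3.13
ee_pos: [0.3834, -0.3061, 0.2485]
tool_rot: [2.223, 2.219, -0.0]
time: 3.55
ee_pos: [0.4334, -0.181, 0.2485]
tool_rot: [2.223, 2.219, 0.0]
force: [1.2, -0.1, -0.9]
opening: 0.086
finger_force: 0.0
```

View pics/c1.png

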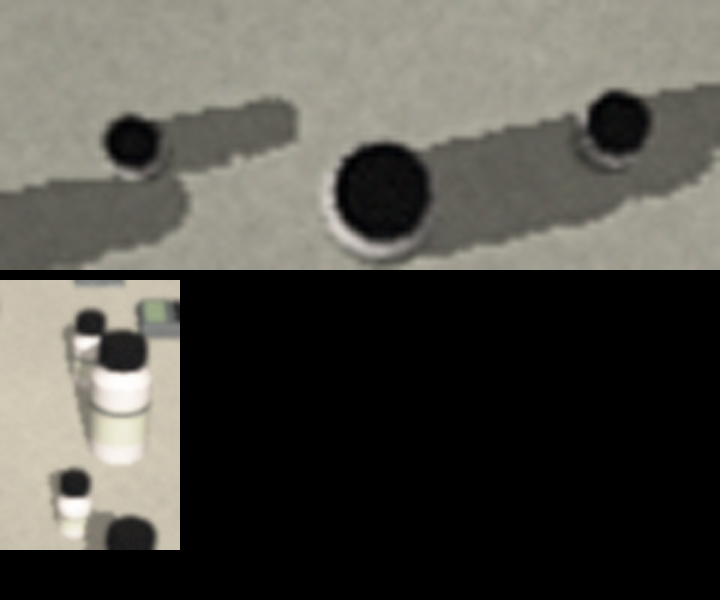

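The crop shows the small cap at about (276.4,213) is bottle_30, and bottle_60 is at about (357.4,210), behind the 250 in the side view. I'll locate each cap in the top view by its height.

```bash
python3 - <<'E'
from h import *
for n,uv,z in [("60",(357.4,210.1),.082),("30",(276.4,213.1),.06),("250",(318.2,221.4),.13)]:
    K,R,t=C["top"];d=R.T@np.linalg.inv(K)@np.r_[uv,1];o=-R.T@t;print(n,(o+d*(z-o[2])/d[2]).round(4))
E
```

```text
60 [ 0.458  -0.1208  0.082 ]
30 [0.455  0.1405 0.06  ]
250 [0.419  0.0048 0.13  ]
```

```bash
python3 -m pendant '{"travel":[[0.8,0.31,1],[0.8,0.31,1],[0.76,0.32,1],[0,0,1],[0,0,1]],"dr":[[0,0,0],[0,0,0],[0,0,0],[0,0,0],[0,0,0]],"fingers":[1,1,1,1,1]}' | sed -n 1,3p
python3 -m pendant '{"travel":[[0,0,0.9],[0,0,0.88],[0,0,0],[0,0,0],[0,0,0]],"dr":[[0,0,0],[0,0,0],[0,0,0],[0,0,0],[0,0,0]],"fingers":[1,1,1,0.2,0.2]}' 40
python3 -m pendant '{"travel":[[0,0,0],[0,0,0],[0,0,0],[0,0,0],[0,0,0]],"dr":[[0,0,0],[0,0,0],[0,0,0],[0,0,0],[0,0,0]],"fingers":[0.2,0.2,0.2,0.2,0.2]}'
```

```text
time: 3.97
ee_pos: [0.4574, -0.1217, 0.1226]
tool_rot: [2.22, 2.222, 0.002]
time: 4.38
ee_pos: [0.4573, -0.1233, 0.0798]
tool_rot: [2.222, 2.22, 0.001]
force: [-0.5, 0.1, 0.7]
opening: 0.0642
finger_force: 0.0
time: 4.8
ee_pos: [0.4574, -0.1237, 0.0801]
tool_rot: [2.221, 2.219, 0.002]
force: [-1.8, 0.5, 7.8]
opening: 0.0325
finger_force: 39.0
```

```bash
python3 -m pendant '{"travel":[[0,0,-0.5],[0,0,-1],[0,0,-1],[0.2,1,-0.3],[0.2,1,0]],"dr":[[0,0,0],[0,0,0],[0,0,0],[0,0,0],[0,0,0]],"fingers":[0.2,0.2,0.2,0.2,0.2]}' 
python3 -m pendant '{"travel":[[0.2,1,0],[0.2,1,0],[0.2,1,0],[0.2,1,0],[0.2,0.8,0]],"dr":[[0,0,0],[0,0,0],[0,0,0],[0,0,0],[0,0,0]],"fingers":[0.2,0.2,0.2,0.2,0.2]}'
python3 - <<'E'
from h import *
bot.read_state()
for n in C:
    im=bot.grab_frame(n);print(bot.read_state()["ee_pos"])
    if n=="side":
        cv2.imwrite("pics/p1.png",cv2.resize(im[130:270,230:400],None,fx=4,fy=4,interpolation=cv2.INTER_CUBIC)[:,:,::-1])
E
```

```text
time: 5.22
ee_pos: [0.5075, -0.1144, 0.152]
tool_rot: [2.221, 2.215, 0.002]
force: [1.6, -0.7, -1.2]
opening: 0.0329
finger_force: 40.2
time: 5.63
ee_pos: [0.6283, -0.0883, 0.1494]
tool_rot: [2.222, 2.22, 0.001]
force: [0.5, -0.4, -0.8]
opening: 0.0323
finger_force: 40.1
[ 0.63157263 -0.08642632  0.14941757]
[ 0.62936207 -0.08681622  0.14914315]
```

View pics/p1.png

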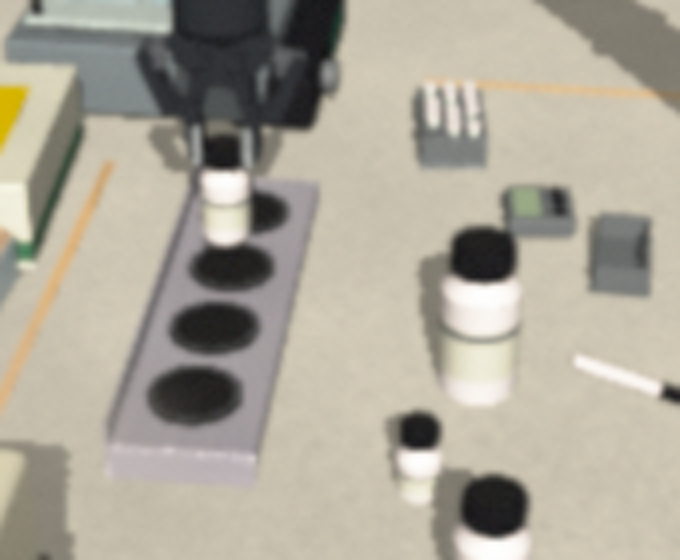

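The side view shows the 60 held upright above pad_3. I'll lower it now.

```bash
python3 -m pendant '{"travel":[[-0.17,-0.06,0.4],[0,0,0.5],[0,0,0.3],[0,0,0.15],[0,0,0]],"dr":[[0,0,0],[0,0,0],[0,0,0],[0,0,0],[0,0,0]],"fingers":[0.2,0.2,0.2,0.2,0.2]}'
```

```text
time: 6.15
ee_pos: [0.6238, -0.0934, 0.1145]
tool_rot: [-2.222, -2.22, 0.003]
force: [0.2, 0.5, -1.3]
opening: 0.0326
finger_force: 40.2
```

```bash
python3 -m pendant '{"travel":[[0,0,0],[0,0,0]],"dr":[[0,0,0],[0,0,0]],"fingers":[0.2,0.2]}'
```

```text
time: 6.32
ee_pos: [0.6246, -0.0929, 0.1148]
tool_rot: [-2.222, -2.221, 0.001]
force: [0.8, -0.8, -0.8]
opening: 0.0323
finger_force: 40.2
```

```bash
python3 -m pendant '{"travel":[[0.08,0.14,0],[0,0,0],[0,0,0.04],[0,0,0]],"dr":[[0,0,0],[0,0,0],[0,0,0],[0,0,0]],"fingers":[0.2,0.2,0.2,0.2]}'
```

```text
time: 6.65
ee_pos: [0.629, -0.0904, 0.1143]
tool_rot: [2.221, 2.221, 0.001]
force: [0.9, 0.6, 0.2]
opening: 0.0324
finger_force: 40.4
```

```bash
python3 -m pendant '{"travel":[[0,-0.04,0.04],[0,0,0]],"dr":[[0,0,0],[0,0,0]],"fingers":[0.2,0.2]}' | grep -E "ee|force"; python3 -m pendant '{"travel":[[0,0,0.04],[0,0,0]],"dr":[[0,0,0],[0,0,0]],"fingers":[0.2,0.2]}'| grep -E "ee|force"
```

```text
ee_pos: [0.6288, -0.0904, 0.1143]
force: [1.6, 0.1, 5.5]
finger_force: 40.8
ee_pos: [0.629, -0.0903, 0.1141]
force: [-0.4, 1.4, 12.6]
finger_force: 41.4
```

```bash
python3 -m pendant '{"travel":[[0,0,-0.05],[0,0,0],[0,0,0],[0,0,0],[0,0,-0.5]],"dr":[[0,0,0],[0,0,0],[0,0,0],[0,0,0],[0,0,0]],"fingers":[0.2,0.75,0.75,0.75,0.75]}'
python3 -m pendant '{"travel":[[0,0,-1],[0,0,-1],[0.42,-0.94,0],[0.42,-0.94,0],[0.42,-0.94,0]],"dr":[[0,0,0],[0,0,0],[0,0,0],[0,0,0],[0,0,0]],"fingers":[0.75,1,1,1,1]}'| grep -E "ee|force"
python3 - <<'E'
from h import *
rs={}
for n in C:
    bot.grab_frame(n); rs[n]=regs(n); print(n,fit({n:rs[n]},"60",.628,-.0905,.034))
E
python3 -m pendant '{"travel":[[0.42,-0.94,0],[0.42,-0.94,0],[0.42,-0.94,0],[0.42,-0.94,0],[0.42,-0.94,0]],"dr":[[0,0,0],[0,0,0],[0,0,0],[0,0,0],[0,0,0]],"fingers":[1,1,1,1,1]}'| grep -E "ee|force"
python3 -m pendant '{"travel":[[0.42,-0.94,0],[0,0,0],[0,0,0]],"dr":[[0,0,0],[0,0,0],[0,0,0]],"fingers":[1,1,1]}'
```

```text
time: 7.4
ee_pos: [0.6259, -0.0909, 0.1236]
tool_rot: [-2.219, -2.218, 0.005]
force: [0.6, -0.1, -1.2]
opening: 0.0638
finger_force: 0.0
ee_pos: [0.5566, -0.0588, 0.1768]
force: [-0.1, 0.2, -0.4]
finger_force: 0.0
top (array([0.4284, 0.003 ]), np.float64(0.591))
side (array([ 0.6259, -0.0899]), np.float64(0.087))
ee_pos: [0.4399, -0.0065, 0.176]
force: [-0.2, 1.1, 0.9]
finger_force: 0.0
time: 8.68
ee_pos: [0.4166, 0.004, 0.1764]
tool_rot: [2.22, 2.221, 0.001]
force: [0.4, -0.9, 0.2]
opening: 0.0853
finger_force: 0.0
```

```bash
python3 -m pendant '{"travel":[[0,0.03,0.9],[0,0,0.9],[0,0,0.34],[0,0,0],[0,0,0]],"dr":[[0,0,0],[0,0,0],[0,0,0],[0,0,0],[0,0,0]],"fingers":[1,1,1,1,0.4]}' 60
python3 -m pendant '{"travel":[[0,0,0],[0,0,0],[0,0,0],[0,0,0],[0,0,0]],"dr":[[0,0,0],[0,0,0],[0,0,0],[0,0,0],[0,0,0]],"fingers":[0.4,0.4,0.4,0.4,0.4]}'
```

```text
time: 9.1
ee_pos: [0.4177, 0.0039, 0.1223]
tool_rot: [-2.221, -2.22, 0.0]
force: [0.3, 0.0, 0.5]
opening: 0.0756
finger_force: 0.0
time: 9.52
ee_pos: [0.4178, 0.0039, 0.1235]
tool_rot: [2.221, 2.219, 0.002]
force: [0.3, 0.1, 5.3]
opening: 0.0483
finger_force: 60.7
```

```bash
python3 -m pendant '{"travel":[[0,0,-0.4],[0,0,-0.8],[0,0,-0.8],[0.2,0.4,-0.4],[0.4,0.9,0]],"dr":[[0,0,0],[0,0,0],[0,0,0],[0,0,0],[0,0,0]],"fingers":[0.4,0.4,0.4,0.4,0.4]}' 
python3 -m pendant '{"travel":[[0.4,0.98,0],[0.4,0.98,0],[0.4,0.98,0],[0.4,0.98,0],[0.4,0.98,0]],"dr":[[0,0,0],[0,0,0],[0,0,0],[0,0,0],[0,0,0]],"fingers":[0.4,0.4,0.4,0.4,0.4]}'
python3 -m pendant '{"travel":[[0.4,0.98,0],[0.4,0.98,0],[0,0.2,0],[0,0,0],[0,0,0]],"dr":[[0,0,0],[0,0,0],[0,0,0],[0,0,0],[0,0,0]],"fingers":[0.4,0.4,0.4,0.4,0.4]}'
```

```text
time: 9.93
ee_pos: [0.4485, 0.0176, 0.1849]
tool_rot: [2.222, 2.217, -0.001]
force: [0.2, 0.6, -2.0]
opening: 0.0481
finger_force: 62.7
time: 10.35
ee_pos: [0.573, 0.069, 0.1828]
tool_rot: [2.222, 2.22, 0.0]
force: [0.2, 0.0, -2.1]
opening: 0.0485
finger_force: 62.7
time: 10.77
ee_pos: [0.6252, 0.0884, 0.1821]
tool_rot: [-2.222, -2.22, 0.002]
force: [-0.4, 0.5, -2.5]
opening: 0.0483
finger_force: 63.0
```

```bash
python3 -m pendant '{"travel":[[0.04,0.04,0.4],[0,0,0.35],[0,0,0.15],[0,0,0],[0,0,0]],"dr":[[0,0,0],[0,0,0],[0,0,0],[0,0,0],[0,0,0]],"fingers":[0.4,0.4,0.4,0.4,0.4]}'|grep -E "ee|force"
python3 -m pendant '{"travel":[[0,0,0.05],[0,0,0],[0,0,0]],"dr":[[0,0,0],[0,0,0],[0,0,0]],"fingers":[0.4,0.4,0.4]}'|grep -E "ee|force"
```

```text
ee_pos: [0.6264, 0.0895, 0.1594]
force: [0.0, 0.3, -1.0]
finger_force: 63.0
ee_pos: [0.627, 0.0899, 0.1587]
force: [0.3, -0.5, -2.2]
finger_force: 63.0
```

```bash
python3 -m pendant '{"travel":[[-0.02,-0.03,0.05],[0,0,0]],"dr":[[0,0,0],[0,0,0]],"fingers":[0.4,0.4]}'|grep -E "ee|force"
python3 -m pendant '{"travel":[[0,0,0.04],[0,0,0]],"dr":[[0,0,0],[0,0,0]],"fingers":[0.4,0.4]}'|grep -E "ee|force"
```

```text
ee_pos: [0.6265, 0.0895, 0.1577]
force: [0.9, 0.4, -0.5]
finger_force: 63.3
ee_pos: [0.6266, 0.0897, 0.1576]
force: [-0.8, -0.0, 6.4]
finger_force: 63.9
```

```bash
python3 -m pendant '{"travel":[[0,0,-0.04],[0,0,0],[0,0,0],[0,0,0],[0,0,-0.4]],"dr":[[0,0,0],[0,0,0],[0,0,0],[0,0,0],[0,0,0]],"fingers":[0.4,1,1,1,1]}'
python3 -m pendant '{"travel":[[0,0,-0.7],[0,0,-0.8],[0.3,-0.5,-0.1],[0.7,-0.92,0],[0.7,-0.92,0]],"dr":[[0,0,0],[0,0,0],[0,0,0],[0,0,0],[0,0,0]],"fingers":[1,1,1,1,1]}'| grep -E "ee|force"
python3 -m pendant '{"travel":[[0.7,-0.92,0],[0.7,-0.92,0],[0.7,-0.92,0],[0.7,-0.92,0],[0.7,-0.92,0]],"dr":[[0,0,0],[0,0,0],[0,0,0],[0,0,0],[0,0,0]],"fingers":[1,1,1,1,1]}'| grep -E "ee|force"
python3 -m pendant '{"travel":[[0.7,-0.92,0],[0.7,-0.92,0],[0.42,-0.4,0],[0,0,0],[0,0,0]],"dr":[[0,0,0],[0,0,0],[0,0,0],[0,0,0],[0,0,0]],"fingers":[1,1,1,1,1]}'
python3 - <<'E'
from h import *
im=bot.grab_frame("side");rs={"side":regs("side")};print(fit(rs,"60",.626,-.09,.034),fit(rs,"250",.6265,.0895,.034),fit(rs,"125",.397,.265))
cv2.imwrite("pics/p2.png",im[:,:,::-1])
E
```

```text
time: 12.18
ee_pos: [0.6252, 0.0888, 0.1657]
tool_rot: [-2.22, -2.22, 0.004]
force: [0.4, 0.3, -0.5]
opening: 0.0851
finger_force: 0.0
ee_pos: [0.5678, 0.1317, 0.2082]
force: [-1.3, 0.5, -0.3]
finger_force: 0.0
ee_pos: [0.4517, 0.2202, 0.2081]
force: [0.1, 1.5, 0.3]
finger_force: 0.0
time: 13.43
ee_pos: [0.3967, 0.2655, 0.2081]
tool_rot: [2.219, 2.223, 0.002]
force: [-0.2, 0.4, -0.6]
opening: 0.0852
finger_force: 0.0
(array([ 0.6265, -0.0934]), np.float64(0.194)) (array([0.6245, 0.0889]), np.float64(0.042)) (array([0.3942, 0.2631]), np.float64(0.072))
```

View pics/p2.png

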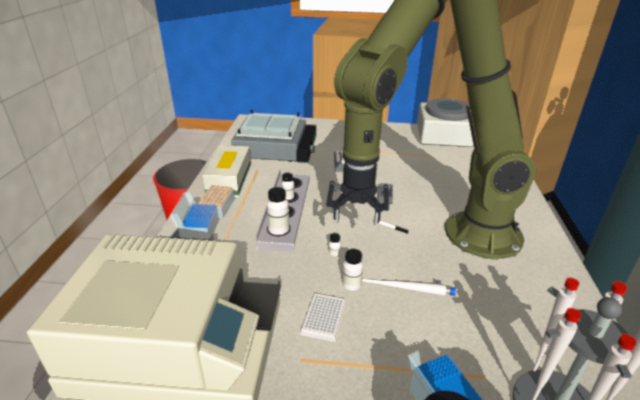

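The 60 and 250 stand on pads 3 and 1, and the 125 is directly below the gripper at (352,255). Picking the 125.

```bash
python3 -m pendant '{"travel":[[-0.04,0,1],[0,0,1],[0,0,1],[0,0,0.9],[0,0,0.46]],"dr":[[0,0,0],[0,0,0],[0,0,0],[0,0,0],[0,0,0]],"fingers":[1,1,1,1,1]}' 50 | grep -E "ee|force"
python3 -m pendant '{"travel":[[0,0,0],[0,0,0],[0,0,0],[0,0,0],[0,0,0]],"dr":[[0,0,0],[0,0,0],[0,0,0],[0,0,0],[0,0,0]],"fingers":[1,0.3,0.3,0.3,0.3]}'
python3 -m pendant '{"travel":[[0,0,0],[0,0,0]],"dr":[[0,0,0],[0,0,0]],"fingers":[0.3,0.3]}'
```

```text
ee_pos: [0.3971, 0.2621, 0.0959]
force: [-0.2, -0.5, -0.3]
finger_force: 0.0
time: 14.37
ee_pos: [0.3977, 0.2642, 0.0994]
tool_rot: [2.222, 2.22, 0.004]
force: [-0.2, -0.6, 9.1]
opening: 0.0404
finger_force: 49.7
time: 14.53
ee_pos: [0.3975, 0.2642, 0.0995]
tool_rot: [2.222, 2.22, 0.003]
force: [-0.0, -0.1, 6.0]
opening: 0.0403
finger_force: 49.8
```

```bash
python3 -m pendant '{"travel":[[0,0,-0.4],[0,0,-0.8],[0,0,-1],[-0.4,0,-1],[-0.8,0,0]],"dr":[[0,0,0],[0,0,0],[0,0,0],[0,0,0],[0,0,0]],"fingers":[0.3,0.3,0.3,0.3,0.3]}' | grep -E "ee|force|open"
python3 -m pendant '{"travel":[[-1,0,0],[-1,0,0],[-1,0,0],[-1,0,0],[-1,0.3,0]],"dr":[[0,0,0],[0,0,0],[0,0,0],[0,0,0],[0,0,0]],"fingers":[0.3,0.3,0.3,0.3,0.3]}' | grep -E "ee|force|open"
python3 -m pendant '{"travel":[[-1,0.4,0],[-1,0.8,0],[-1,0.8,0],[-1,0.9,0],[-0.4,1,0]],"dr":[[0,0,0],[0,0,0],[0,0,0],[0,0,0],[0,0,0]],"fingers":[0.3,0.3,0.3,0.3,0.3]}' | grep -E "ee|force|open"
python3 -m pendant '{"travel":[[0,1,0],[0,1,0],[0,1,0],[0,1,0],[0,0.9,0]],"dr":[[0,0,0],[0,0,0],[0,0,0],[0,0,0],[0,0,0]],"fingers":[0.3,0.3,0.3,0.3,0.3]}' | grep -E "ee|force|open"
python3 -m pendant '{"travel":[[0,0,0.4],[0,0,0.2],[0,0,0]],"dr":[[0,0,0],[0,0,0],[0,0,0]],"fingers":[0.3,0.3,0.3]}' | grep -E "ee|force|open"
```

```text
ee_pos: [0.3981, 0.2377, 0.1833]
force: [0.4, 0.0, -1.8]
opening: 0.0405
finger_force: 50.9
ee_pos: [0.4029, 0.1078, 0.1792]
force: [0.2, -0.3, -0.9]
opening: 0.0404
finger_force: 50.9
ee_pos: [0.5018, -0.0056, 0.1791]
force: [0.2, 0.3, -0.9]
opening: 0.0407
finger_force: 50.9
ee_pos: [0.6254, -0.0014, 0.1793]
force: [-0.4, 0.3, -0.3]
opening: 0.0404
finger_force: 50.9
ee_pos: [0.6225, -0.0013, 0.1622]
force: [-0.3, 0.3, -1.6]
opening: 0.0407
finger_force: 51.0
```

```bash
python3 -m pendant '{"travel":[[0,0.1,0.4],[0,0,0.4],[0,0,0.28],[0,0,0],[0,0,0]],"dr":[[0,0,0],[0,0,0],[0,0,0],[0,0,0],[0,0,0]],"fingers":[0.3,0.3,0.3,0.3,0.3]}' | grep -E "ee|force|open"
```

```text
ee_pos: [0.6261, -0.0013, 0.1357]
force: [0.9, 0.3, -1.1]
opening: 0.0403
finger_force: 51.0
```

```bash
python3 -m pendant '{"travel":[[0.02,0.03,0.05],[0,0,0]],"dr":[[0,0,0],[0,0,0]],"fingers":[0.3,0.3]}'|grep -E "ee|force"
python3 -m pendant '{"travel":[[0,0,0.05],[0,0,0]],"dr":[[0,0,0],[0,0,0]],"fingers":[0.3,0.3]}'|grep -E "ee|force"
```

```text
ee_pos: [0.6276, -0.0005, 0.1353]
force: [1.4, -0.0, -1.6]
finger_force: 51.0
ee_pos: [0.6275, -0.0007, 0.1339]
force: [-0.1, -0.0, -1.1]
finger_force: 51.0
```

```bash
python3 -m pendant '{"travel":[[0,0,0.04],[0,0,0]],"dr":[[0,0,0],[0,0,0]],"fingers":[0.3,0.3]}'|grep -E "ee|force"
python3 -m pendant '{"travel":[[0,0,0.04],[0,0,0]],"dr":[[0,0,0],[0,0,0]],"fingers":[0.3,0.3]}'|grep -E "ee|force"
```

```text
ee_pos: [0.6276, -0.0007, 0.1336]
force: [-2.6, -0.6, 4.0]
finger_force: 51.5
ee_pos: [0.6277, -0.0007, 0.1336]
force: [-3.3, -1.5, 11.1]
finger_force: 52.5
```

```bash
python3 -m pendant '{"travel":[[0,0,-0.06],[0,0,0],[0,0,0],[0,0,0],[0,0,-0.4]],"dr":[[0,0,0],[0,0,0],[0,0,0],[0,0,0],[0,0,0]],"fingers":[0.3,0.85,0.85,0.85,0.85]}'
python3 -m pendant '{"travel":[[0,0,-1],[0,0,-0.9],[0,-0.5,-0.1],[0,-1,0],[0,-1,0]],"dr":[[0,0,0],[0,0,0],[0,0,0],[0,0,0],[0,0,0]],"fingers":[0.85,0.85,0.85,0.85,0.85]}'| grep -E "ee|force"
python3 -m pendant '{"travel":[[1,-1,0],[1,-1,0],[1,-1,0],[1,-0.9,0],[1,-0.5,0]],"dr":[[0,0,0],[0,0,0],[0,0,0],[0,0,0],[0,0,0]],"fingers":[0.85,0.85,0.85,0.85,0.85]}'| grep -E "ee|force"
python3 -m pendant '{"travel":[[0.6,0,0.5],[0,0,0.5],[0,0,0]],"dr":[[0,0,0],[0,0,0],[0,0,0]],"fingers":[0.85,0.85,0.85]}'
python3 - <<'E'
from h import *
print(bot.read_state()["ee_pos"])
im=bot.grab_frame("side");rs={"side":regs("side")};print(fit(rs,"125",.626,-.001,.034),fit(rs,"250",.6265,.0895,.034),fit(rs,"60",.627,-.09,.034),fit(rs,"30",.4525,.139))
E
```

```text
time: 17.95
ee_pos: [0.6263, -0.0009, 0.1416]
tool_rot: [-2.22, -2.219, 0.004]
force: [-0.1, 0.0, -0.8]
opening: 0.0724
finger_force: 0.0
ee_pos: [0.5648, -0.0003, 0.1942]
force: [-1.0, -0.3, -0.3]
finger_force: 0.0
ee_pos: [0.4524, 0.1253, 0.194]
force: [0.6, 1.2, 0.3]
finger_force: 0.0
time: 19.03
ee_pos: [0.454, 0.1402, 0.1675]
tool_rot: [-2.218, -2.223, 0.002]
force: [-0.4, -0.8, 0.4]
opening: 0.0728
finger_force: 0.0
[0.45397041 0.1401849  0.16752033]
(array([ 0.6221, -0.0087]), np.float64(1.294)) (array([0.6253, 0.0839]), np.float64(0.047)) (array([ 0.6258, -0.048 ]), np.float64(0.826)) (array([0.4508, 0.1405]), np.float64(0.109))
```

```bash
python3 - <<'E'
from h import *
o=[]
for n,(a,b,c,d) in {"side":(150,260,240,340),"top":(130,200,265,405)}.items():
    im=bot.grab_frame(n); print(n,[(int(r.sum()),np.argwhere(r).mean(0).round(1)[::-1].tolist()) for r in regs(n)])
    if n=="side":
        for s,x,y,k in [("250",.6245,.0889,(255,0,0)),("250",.6253,.0839,(0,255,0))]:
            pass
    o.append(cv2.resize(im[a:b,c:d],None,fx=5.0 if n=="top" else 4.0,fy=5.0 if n=="top" else 4.0,interpolation=cv2.INTER_CUBIC))
w=np.zeros((600,700,3),np.uint8);w[:350]=o[1];cv2.imwrite("pics/q_top.png",w[:350,:,::-1]);cv2.imwrite("pics/q_side.png",o[0][:,:,::-1])
E
```

```text
side [(892, [277.4, 210.4]), (200, [334.8, 244.7]), (159, [286.5, 192.3]), (150, [288.9, 179.2])]
top [(248, [318.9, 159.1]), (477, [291.3, 159.1]), (145, [345.7, 159.0])]
```

View pics/q_top.png

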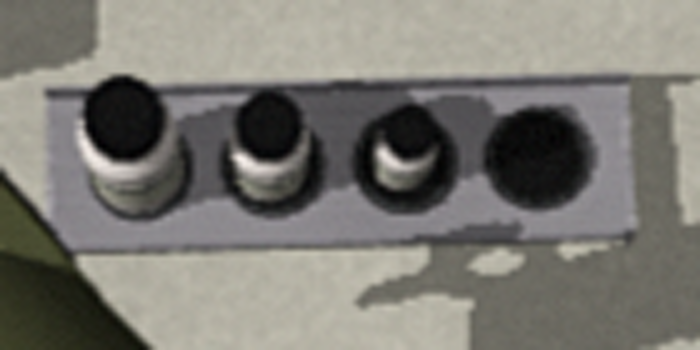

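View pics/q_side.png

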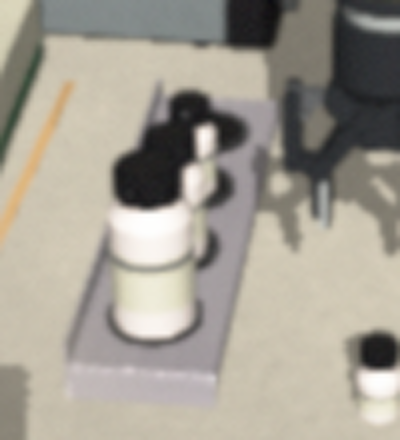

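All three bottles stand centred on pads 1 to 3 in both crops, and pad_4 at the right end is empty. The odd fit was region merging, so I'll pick the 30 now.

```bash
python3 -m pendant '{"travel":[[0,0,1],[0,0,1],[0,0,1],[0,0,0.9],[0,0,0.44]],"dr":[[0,0,0],[0,0,0],[0,0,0],[0,0,0],[0,0,0]],"fingers":[0.85,0.85,0.85,0.85,0.85]}' 40 | grep -E "ee|force"
python3 -m pendant '{"travel":[[0,0,0],[0,0,0],[0,0,0],[0,0,0],[0,0,0]],"dr":[[0,0,0],[0,0,0],[0,0,0],[0,0,0],[0,0,0]],"fingers":[0.85,0.15,0.15,0.15,0.15]}'
python3 -m pendant '{"travel":[[0,0,0],[0,0,0]],"dr":[[0,0,0],[0,0,0]],"fingers":[0.15,0.15]}'
python3 - <<'E'
from h import *
bot.grab_frame("top");r=regs("top");rs={"top":r}
for s,y in (("250",.089),("125",-.001),("60",-.09)): print(s,fit(rs,s,.628,y,.034))
E
```

```text
ee_pos: [0.4544, 0.1386, 0.0579]
force: [-0.1, -0.8, 0.7]
finger_force: 0.0
time: 20.17
ee_pos: [0.4556, 0.1395, 0.0609]
tool_rot: [2.222, 2.22, 0.003]
force: [-0.1, -0.5, 7.8]
opening: 0.0275
finger_force: 38.9
time: 20.33
ee_pos: [0.4556, 0.1396, 0.0609]
tool_rot: [2.221, 2.22, 0.003]
force: [0.2, -0.5, 6.2]
opening: 0.0272
finger_force: 38.9
250 (array([0.6273, 0.0899]), np.float64(0.039))
125 (array([0.3371, 0.0027]), np.float64(2.272))
60 (array([ 0.6286, -0.09  ]), np.float64(0.062))
```

```bash
python3 -m pendant '{"travel":[[0,0,-0.4],[0,0,-0.8],[0,0,-1],[-0.4,0,-1],[-0.8,0,-0.2]],"dr":[[0,0,0],[0,0,0],[0,0,0],[0,0,0],[0,0,0]],"fingers":[0.15,0.15,0.15,0.15,0.15]}' | grep -E "ee|force|open"
python3 -m pendant '{"travel":[[-1,0,0],[-1,0,0],[-1,0,0],[-1,0,0],[-1,0,0]],"dr":[[0,0,0],[0,0,0],[0,0,0],[0,0,0],[0,0,0]],"fingers":[0.15,0.15,0.15,0.15,0.15]}' | grep -E "ee|force|open"
python3 -m pendant '{"travel":[[-1,0,0],[-1,0,0],[-1,0,0],[-1,0,0],[-1,0.2,0]],"dr":[[0,0,0],[0,0,0],[0,0,0],[0,0,0],[0,0,0]],"fingers":[0.15,0.15,0.15,0.15,0.15]}' | grep -E "ee|force|open"
python3 -m pendant '{"travel":[[-1,0.9,0],[-0.6,0.9,0],[0,1,0],[0,1,0],[0,1,0]],"dr":[[0,0,0],[0,0,0],[0,0,0],[0,0,0],[0,0,0]],"fingers":[0.15,0.15,0.15,0.15,0.15]}' | grep -E "ee|force|open"
python3 -m pendant '{"travel":[[0,1,0],[0,0.9,0],[0,0,0.4],[0,0,0.3],[0,0,0]],"dr":[[0,0,0],[0,0,0],[0,0,0],[0,0,0],[0,0,0]],"fingers":[0.15,0.15,0.15,0.15,0.15]}' | grep -E "ee|force|open"
```

```text
ee_pos: [0.4565, 0.1124, 0.1493]
force: [0.3, -0.7, 0.2]
opening: 0.0272
finger_force: 39.6
ee_pos: [0.4548, -0.0168, 0.1459]
force: [0.9, -0.5, 0.1]
opening: 0.0273
finger_force: 39.6
ee_pos: [0.4588, -0.142, 0.1458]
force: [0.2, 1.3, 0.4]
opening: 0.0275
finger_force: 39.6
ee_pos: [0.5807, -0.1813, 0.1459]
force: [0.6, 0.8, -0.0]
opening: 0.0274
finger_force: 39.6
ee_pos: [0.6254, -0.1807, 0.1257]
force: [-0.8, -1.0, 0.1]
opening: 0.0276
finger_force: 39.7
```

```bash
python3 -m pendant '{"travel":[[0,0.04,0.45],[0,0,0.4],[0,0,0.27],[0,0,0],[0,0,0]],"dr":[[0,0,0],[0,0,0],[0,0,0],[0,0,0],[0,0,0]],"fingers":[0.15,0.15,0.15,0.15,0.15]}' | grep -E "ee|force|open"
python3 -m pendant '{"travel":[[0,0,0],[0,0,0]],"dr":[[0,0,0],[0,0,0]],"fingers":[0.15,0.15]}'|grep -E "ee|force"
```

```text
ee_pos: [0.6277, -0.1807, 0.0988]
force: [-1.2, 0.6, -0.9]
opening: 0.0275
finger_force: 39.7
ee_pos: [0.6286, -0.1807, 0.0998]
force: [0.0, -0.3, 0.4]
finger_force: 39.7
```

```bash
python3 -m pendant '{"travel":[[0,0,0.14],[0,0,0],[0,0,0]],"dr":[[0,0,0],[0,0,0],[0,0,0]],"fingers":[0.15,0.15,0.15]}'|grep -E "ee|force"
python3 -m pendant '{"travel":[[0,0,0.05],[0,0,0]],"dr":[[0,0,0],[0,0,0]],"fingers":[0.15,0.15]}'|grep -E "ee|force"
```

```text
ee_pos: [0.6282, -0.1807, 0.0957]
force: [0.7, -0.9, -0.9]
finger_force: 39.7
ee_pos: [0.6285, -0.1807, 0.0951]
force: [-2.0, 1.1, 3.4]
finger_force: 40.0
```

```bash
python3 -m pendant '{"travel":[[0,0,0],[0,0,0],[0,0,0],[0,0,0],[0,0,-0.4]],"dr":[[0,0,0],[0,0,0],[0,0,0],[0,0,0],[0,0,0]],"fingers":[0.7,0.7,0.7,0.7,0.7]}'| grep -E "ee|force|open"
python3 -m pendant '{"travel":[[0,0,-0.8],[0,0,-1],[0,0,-1],[0,0,-1],[-0.4,-1,-0.5]],"dr":[[0,0,0],[0,0,0],[0,0,0],[0,0,0],[0,0,0]],"fingers":[0.7,0.7,0.7,0.7,0.7]}'| grep -E "ee|force"
python3 -m pendant '{"travel":[[-1,-1,0],[-1,-1,0],[-1,-1,0],[-1,-1,0],[-1,-1,0]],"dr":[[0,0,0],[0,0,0],[0,0,0],[0,0,0],[0,0,0]],"fingers":[0.7,0.7,0.7,0.7,0.7]}'| grep -E "ee|force"
python3 -m pendant '{"travel":[[-1,-1,0],[-1,-1,0],[-1,-1,0],[0,0,0],[0,0,0]],"dr":[[0,0,0],[0,0,0],[0,0,0],[0,0,0],[0,0,0]],"fingers":[0.7,0.7,0.7,0.7,0.7]}'| grep -E "ee|force"
python3 - <<'E'
from h import *
P={"250":(.627,.089),"125":(.628,-.001),"60":(.628,-.09),"30":(.629,-.181)}
for n in ("top","side"):
    im=bot.grab_frame(n);r=regs(n)
    for s,p in P.items(): print(n,s,fit({n:r},s,*p,.034))
    print([(round(d["score"],2),(C[n][1].T@(np.array(d["location"])-C[n][2])).round(3).tolist()) for d in bot.tip_of(n,"bottle_30")], [(C[n][1].T@(np.array(d["location"])-C[n][2])).round(3).tolist() for d in bot.tip_of(n,"sample_plate")][:1])
    cv2.imwrite(f"pics/f_{n}.png",cv2.resize(im[130:270,220:420] if n=="side" else im[120:270,170:420],None,fx=3,fy=3)[:,:,::-1])
E
```

```text
ee_pos: [0.6271, -0.1807, 0.1029]
force: [0.5, 0.6, -0.6]
opening: 0.0598
finger_force: 0.0
ee_pos: [0.6077, -0.1872, 0.2161]
force: [-0.0, 0.2, 0.1]
finger_force: 0.0
ee_pos: [0.4771, -0.3165, 0.213]
force: [0.9, -0.2, 0.1]
finger_force: 0.0
ee_pos: [0.4012, -0.3927, 0.2125]
force: [0.4, 1.3, 0.3]
finger_force: 0.0
top 250 (array([0.6296, 0.0915]), np.float64(0.098))
top 125 (array([6.28e-01, 4.00e-04]), np.float64(0.069))
top 60 (array([ 0.6295, -0.0901]), np.float64(0.086))
top 30 (array([ 0.628 , -0.1782]), np.float64(0.204))
[(0.87, [0.624, 0.093, 0.035]), (0.83, [0.63, 0.0, 0.032]), (0.7, [0.629, -0.184, 0.036]), (0.67, [0.459, 0.391, 0.005]), (0.57, [0.629, -0.089, 0.034])] [[0.457, 0.39, 0.002]]
side 250 (array([0.6245, 0.0898]), np.float64(0.048))
side 125 (array([ 0.6248, -0.0102]), np.float64(1.774))
side 60 (array([ 0.6221, -0.0873]), np.float64(1.002))
side 30 (array([ 0.6204, -0.1825]), np.float64(0.455))
[(0.69, [0.626, 0.09, 0.035]), (0.61, [0.626, -0.09, 0.033]), (0.55, [0.626, -0.003, 0.034]), (0.41, [0.626, -0.181, 0.026])] [[0.46, 0.392, 0.004]]
```

View pics/f_top.png

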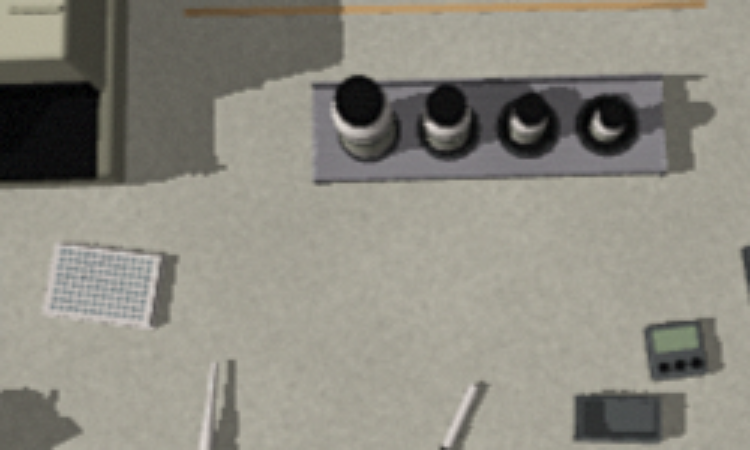

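View pics/f_side.png

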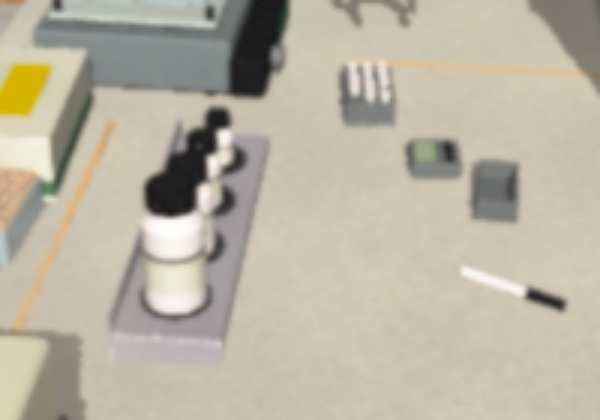

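Both views show the four bottles upright and centred on their pads, tallest to shortest away from the reader. The sample plate has not moved and the arm is clear.

```bash
python3 -c "
from workcell import bot
print(bot.sign_off())"
```

```text
the job is handed in; nothing more can be done
None
```

I've handed the job in: in the last camera pictures all four bottles stand upright on their pads within a few millimetres of centre, tallest nearest the plate reader and shortest at the far end, and the sample plate is where it was.

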